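# Lock out the forensic lamp, then clamp the exhibits for photography

### The job

Make the lamp supply safe first: turn its red isolator handle to off, then swing the steel hasp on that handle right out, ready for a padlock; leave the fixture alone until that is done. Then see how the toggle clamp of the holding fixture was left, swing it fully open if it is not, and lay every seized tool on the white board (there may be two or three: knife, multitool, cutter) flat in a nest of its own, lengthwise and centred under the rubber foot, before locking the clamp down on them. The white photographic scale must also end up flat and lengthwise on the fixture's dark strip; do not disturb anything else on the bench.

Things in the scene. Friction and masses are not known exactly. Their poses are not given: they have to be found in the camera images.
- fixture: Holding fixture, fixed: aluminium plate 12 mm thick, spanning x -100..100, y -95..160 mm about its origin (on the bench). Three nests along x, centred at x = -35, y = -60, 0, 60 mm on the plate's top, each between two steel ribs (70 mm long, 5 mm high, inner faces 32 mm apart, 5 mm thick). A vertical-handle toggle clamp stands on its far part (x 30..105, |y| under 23 mm).
- scale_strip (a point): Centre of the dark strip (124 mm along fixture x, 34 mm wide) on the plate's top, at fixture x = -35, y = 132 mm, flush with the plate: the scale's place. Axes as the fixture's.
- clamp (a joint): Vertical-handle toggle clamp, rad: 0 = shut and locked (handle upright at its stop, hold-down arm level over the nests), 1.7 = fully open (stop; handle laid back towards fixture +x, arm upright). Arm and handle swing as one about fixture +y through clamp_pivot. May be left in any state. The steel arm drops shut by itself below about 0.6; above, it stays (friction 0.3 N m). Open enough to load from above at 1.5; locked on tools only under 0.03.
- clamp_grip (a point): Middle of the red round grip of the clamp's handle, 17 mm across, 65 mm long; z runs along it, outward. Shut: upright, 164 mm above the bench, at fixture x = 48; open: level, 56 mm above the bench, at x = 157. It runs on a 102 mm circle about clamp_pivot. 8 N lifts it off shut, 5 N brings it back from open; on tools it must at last be pressed towards fixture -x (5 to 10 N) until upright, and then stays.
- clamp_pivot (a point): Pivot of the clamp, at fixture x = 55, y = 0 mm, 62 mm above the bench. Shut, the arm runs 90 mm to fixture -x, to a steel crossbar (148 mm along y, 18 x 14 mm) with three sprung rubber feet (18 mm across, 38 mm below the arm, 8 mm travel) over the nest centres; at 0 each foot is pushed in 4 mm by a 16 mm thick tool in its nest and presses it with 2 N.
- isolator_box: Lamp supply isolator, fixed to the bench: grey enclosure 140 x 140 x 78 mm with a yellow plate on top. Origin under its centre on the bench.
- isolator (a joint): Red isolator handle on top of the box, rad: 0 = on (bar along the box's x axis, hasp end towards -x), 1.571 = off (stop), turned anticlockwise seen from above; the hasp end is then towards the box's -y. Friction 0.12 N m, stays where left.
- isolator_grip (a point): Centre of the red grip bar, 10 mm under its top and 112 mm above the bench, on the turning axis (vertical). The bar is 66 mm long (along this point's x, which turns with it), 14 mm wide and stands 32 mm clear above a round base 54 mm across, whose top is 90 mm above the bench.
- hasp (a joint): Lockout hasp carried by the isolator handle, rad: 0 = stowed, upright against the end of the red bar; 1.5 = swung right out, lying outward over the box's edge (its stop). Hinged at its foot, friction about 0.025 N m, stays where left. To be swung out only when the isolator is at off.
- hasp_tip (a point): Top middle of the hasp's yellow tab. Stowed, the tab (22 mm wide, 8 mm thick) stands 27 mm above the top of the red bar, 149 mm above the bench, 37.5 mm from the turning axis; it swings outward and down, away from the axis.
- hasp_pin (a point): Hinge of the hasp at the end of the red bar, 37.5 mm from the turning axis and 91 mm above the bench (58 mm from the tip); its axis is level, across the bar; this point's -x points outward along the bar.
- board: White examination board 270 x 300 x 3 mm lying on the bench, fixed. Origin under its centre.
- knife: Closed folding knife, brown wood with brass ends, 96 (x) x 24 (y) x 16 (z) mm, 70 to 140 g. Origin: centre of its underside. May be absent.
- multitool: Closed steel multitool, 96 x 24 x 16 mm, 110 to 220 g. Origin: centre of its underside. May be absent.
- cutter: Orange retractable cutter, 96 x 24 x 16 mm, 60 to 110 g. Origin: centre of its underside. May be absent.
- scale: White photographic scale with black marks, a bar 100 (x) x 18 (y) x 8 (z) mm, 30 g. Origin: centre of its underside. Either way round will do.
- marker: Blue tent-shaped evidence marker standing on the board, 32 x 45 x 46 mm, loose; leave it.
- marker2: Yellow evidence marker, same size, loose on the bench; leave it.
- powder_jar: Grey powder jar with black lid, 52 mm across, 60 mm high; leave it.
- reagent: Amber bottle, 52 mm across, 130 mm high; leave it.
- tape: Roll of clear tape lying flat, 76 mm across, 24 mm high; leave it.
- loupe: Black loupe standing up, 36 mm across, 38 mm high; leave it.
- swab_tube: Clear swab tube with red cap lying on the bench, 18 mm across, 120 mm long; leave it.

How it is judged:
On the way, in this order (a step that is already met when the one before it is completed fails the run):
1. the isolator handle is at off (value of joint isolator above 1.45 rad), for 0.2 s.
2. the hasp is swung out with the isolator at off (value of joint isolator above 1.45 rad and value of joint hasp above 1.3 rad), for 0.2 s.
3. every tool present lies in a nest while the clamp is open (value of joint clamp above 0.9 rad and x of knife in the frame of fixture between -0.055 and -0.015 m and z of knife in the frame of fixture between 0.008 and 0.016 m and angle between the z axis of each of knife, multitool, cutter and the z axis of fixture, either way round below 0.12 rad and angle between the x axis of each of knife, multitool, cutter and the x axis of fixture, either way round below 0.15 rad and (y of knife in the frame of fixture between -0.068 and -0.052 m or y of knife in the frame of fixture between -0.008 and 0.008 m or y of knife in the frame of fixture between 0.052 and 0.068 m) and x of multitool in the frame of fixture between -0.055 and -0.015 m and z of multitool in the frame of fixture between 0.008 and 0.016 m and (y of multitool in the frame of fixture between -0.068 and -0.052 m or y of multitool in the frame of fixture between -0.008 and 0.008 m or y of multitool in the frame of fixture between 0.052 and 0.068 m) and x of cutter in the frame of fixture between -0.055 and -0.015 m and z of cutter in the frame of fixture between 0.008 and 0.016 m and (y of cutter in the frame of fixture between -0.068 and -0.052 m or y of cutter in the frame of fixture between -0.008 and 0.008 m or y of cutter in the frame of fixture between 0.052 and 0.068 m)), for 0.2 s.
At the end, for the whole second after the job is handed in: Isolator off (over 1.45 rad), hasp out (over 1.3), clamp shut (under 0.04 rad); each tool flat in its own nest, lengthwise to 0.15 rad, centred to 20 mm along, 8 across, pressed with over 1 N; the scale flat on its strip, centred to 14 mm along, 10 across, to 0.15 rad; all at rest (all of step 2 and value of joint clamp below 0.04 rad and x of knife in the frame of fixture between -0.055 and -0.015 m and z of knife in the frame of fixture between 0.008 and 0.016 m and angle between the z axis of each of knife, multitool, cutter and the z axis of fixture, either way round below 0.12 rad and angle between the x axis of each of knife, multitool, cutter, scale and the x axis of fixture, either way round below 0.15 rad and (y of knife in the frame of fixture between -0.068 and -0.052 m or y of knife in the frame of fixture between -0.008 and 0.008 m or y of knife in the frame of fixture between 0.052 and 0.068 m) and linear speed of each of knife, multitool, cutter, scale below 0.02 m/s and contact force between clamp and knife above 1 N and x of multitool in the frame of fixture between -0.055 and -0.015 m and z of multitool in the frame of fixture between 0.008 and 0.016 m and (y of multitool in the frame of fixture between -0.068 and -0.052 m or y of multitool in the frame of fixture between -0.008 and 0.008 m or y of multitool in the frame of fixture between 0.052 and 0.068 m) and contact force between clamp and multitool above 1 N and x of cutter in the frame of fixture between -0.055 and -0.015 m and z of cutter in the frame of fixture between 0.008 and 0.016 m and (y of cutter in the frame of fixture between -0.068 and -0.052 m or y of cutter in the frame of fixture between -0.008 and 0.008 m or y of cutter in the frame of fixture between 0.052 and 0.068 m) and contact force between clamp and cutter above 1 N and x of scale in the frame of scale_strip between -0.014 and 0.014 m and y of scale in the frame of scale_strip between -0.01 and 0.01 m and z of scale in the frame of scale_strip between -0.003 and 0.003 m and angle between scale's own z axis and vertical below 0.1 rad); the robot touches nothing.
It fails at once if the hasp is swung out while the isolator is not at off (value of joint hasp above 0.5 rad and value of joint isolator below 1.3 rad).
It fails at once if the fixture or its clamp is touched before the supply is off and its hasp is out ((value of joint isolator below 1.4 rad or value of joint hasp below 1.2 rad) and contact force between any of the fingers, the arm and fixture above 1 N).
It fails at once if a bystander (marker, jar, bottle, tape, loupe, swab tube) is moved more than 3 cm (distance of any of marker, marker2, powder_jar, reagent, tape, loupe, swab_tube from where it was at the start of the episode above 0.03 m).
Of knife, multitool, cutter only 2 to 3 are there at a start; the rules pass over those that are not, and their reading is None.
At some moment in a run one of knife, multitool, cutter, scale may be knocked a few centimetres aside while the robot is not near it.
Once in a run the grip may slacken for a moment while it holds something.
It also fails if it takes over 208 s, if anything falls off the work surface, if the arm or the gripper's body presses on something with over 40 N, if the wrist force passes 120 N, or if a joint passes its speed limit or range.

### The arm

A 6-joint arm with a two-finger parallel gripper is mounted at the origin on the work surface. World frame = base frame: x ahead of the robot, y to its left, z up, the work surface at z = 0. Lengths are in m, angles in rad, forces in N, time in s.
With the tool pointing down it reaches from about 0.35 to 0.975 m from the base axis. Payload 4.9 kg.
Tool frame: the origin (TCP) lies at the very end of the fingers, on their centre line; the grasp point (between the pads) lies 19 mm behind it; z points along the fingers, y is the line along which they close (so a half turn about z gives the same grasp; the last joint's range is limited). The gripper opens to 85 mm and grips with 20 to 120 N. Pads are 22 mm wide; open, the fingers measure 114 mm over their backs; the gripper's body (76 mm by 85 mm) begins 54 mm behind the grasp point. The pads swing forward as they close: fully open they stand 13 mm farther back than shut.
Start: joints at [-1.375, 0.053, 1.613, -0, 1.476, -0.119], TCP at [0.194, -0.594, 0.231] pointing down, gripper open.
Joint ranges: [-3.01, 3.01], [-1.01, 2.22], [0.06, 2.58], [-1.02, 4.17], [0.09, 2.62], [-3.14, 3.14]. Speed limits (rad/s): [2.57, 2.57, 3.14, 3.14, 3.14, 3.14].

### API

Orientations are given as a unit quaternion [w, x, y, z].
In Python, from plant import manip gives the robot as it stands.
- The arm moves only by the tool play_rows, never from a script. Its argument "series" is a list that holds one entry, the list of rows, each a list of 7 numbers: the shift along the world's x, y, z in m, then the turn, a rotation vector about the world's x, y, z in degrees, then the opening, from 0 (shut) to 1 (fully open). In form: [[[dx, dy, dz, rx, ry, rz, grip], ...]]. A call has 1 to 10 rows; each row shifts and turns the commanded pose from where the row before left it; what a row does not reach is not made up. A row lasts 1/10 s, in which the tool goes at most 50 mm and 8.59 degrees, less where a joint would pass 70% of its speed; a pose out of reach is approached as far as the arm can. A call with a gripper value outside its range is refused whole. The fingers move at their own pace and stop on an object; the grip force is fixed at half the most. Time passes only in rows, so rows that do not move let the fingers close. It gives the time, the measured TCP pose, the force, the opening and the grip force at its end, in the units of the state.
- manip.state(): the state, without advancing time (a new reading comes with each control period).
- manip.grab_frame(name): name is "side" or "top" or "wrist"; returns a dict with "frame" (480x640x3 uint8, blue, green, red), "mtx" (3x3 intrinsics, pixels), "k1" (the pictures are not rectified: a ray, as slopes to the right and down, at radius r is drawn at 1 + k1 r^2 times it, then the intrinsics apply), "R" (3x3) and "t" (3): a world point X has camera coordinates R X + t. Camera axes: x right, y down, z forward; pixel columns grow to the right and rows downward; lengths in m; the calibration is good to about 2 mm. A picture is of the moment at which its call begins. There is no depth.
- manip.job_done(): hands the job in; it is judged then, once.
The state is a dict: "time": time; "joint_pos": joint angles; "joint_vel": joint speeds; "joint_efforts": joint torques, N m; "tool_pos": TCP position; "tool_rot": TCP orientation; "contact_force": force on the tool from outside, world axes, zero at the start; "ft_torque": the same for the moment, N m; "gripper_width": opening from 0.0 (shut) to 1.0 (fully open); "grasp_force": force on a finger pad.
Only numpy, scipy, OpenCV 4.12 (cv2) and the standard library are available. Lean on these libraries where they do the work, as an engineer would, in place of code of your own. Each camera call takes 0.05 s, during which the arm holds its last target. There are 200 camera calls.

## Working session

There is one attempt and no reset: what is moved stays moved. The work goes in short steps, Python scripts to look and compute and a tool call to move; the robot and the scene stay as the last step left them, time stands still between calls to the robot, and variables do not carry over. Pictures are saved under pics/ and viewed, at most 18 in all, crops included, and the job is handed in when it is done.

Besides the shell and the picture viewer there is one more tool, called after ">>>" in YAML: its name, and indented under it one key for each argument. play_rows: Moves the arm, as the interface text tells. Its arguments: {"type":"object","properties":{"series":{"type":"array"}},"required":["series"]}

```bash
mkdir -p pics
cat > h.py <<'E'
import numpy as np, cv2, pickle
from plant import manip
def grab(n,f):
    d=manip.grab_frame(n); cv2.imwrite('pics/'+f+'.png',d['frame'])
    pickle.dump({k:d[k] for k in d},open('pics/'+f+'.pkl','wb')); return d
def load(f): return pickle.load(open('pics/'+f+'.pkl','rb'))
def p2w(d,u,v,z):
    K=np.array(d['mtx'],float); k=d['k1']; R=np.array(d['R']); t=np.array(d['t'])
    x=(u-K[0,2])/K[0,0]; y=(v-K[1,2])/K[1,1]
    rd=np.hypot(x,y); r=rd
    for _ in range(20): r=rd/(1+k*r*r)
    s=r/rd if rd>0 else 1
    c=-R.T@t; q=R.T@np.array([x*s,y*s,1]); return c+q*(z-c[2])/q[2]
def w2p(d,X):
    K=np.array(d['mtx'],float); c=np.array(d['R'])@np.array(X)+d['t']; x,y=c[:2]/c[2]
    s=1+d['k1']*(x*x+y*y); return np.array([K[0,0]*x*s+K[0,2],K[1,1]*y*s+K[1,2]])
E
python3 - <<'E'
from h import *
for n in('top','side'):
    d=grab(n,n+'0'); print(n,d['k1'],-np.array(d['R']).T@d['t'],d['mtx'],d['R'])
print(manip.state())
E
```

```text
top -0.04985013161522281 [ 0.45836283 -0.1138915   1.18901115] [[472.56243302   0.         322.70726574]
 [  0.         472.56243302 234.37803069]
 [  0.           0.           1.        ]] [[ 0.01191319 -0.99992151 -0.00387836]
 [-0.9950356  -0.01147155 -0.09885628]
 [ 0.09880403  0.0050368  -0.99509416]]
side -0.0076906596556228 [ 0.40950748 -1.0344701   1.024971  ] [[594.93444241   0.         310.177762  ]
 [  0.         594.93444241 235.9726886 ]
 [  0.           0.           1.        ]] [[ 0.98588461 -0.16726537  0.00733729]
 [-0.11045922 -0.68274427 -0.72225967]
 [ 0.12581852  0.71125422 -0.69158307]]
{'time': 0.1, 'joint_pos': array([-1.37499390e+00,  5.32925489e-02,  1.61416604e+00,  8.56488343e-07,
        1.47599950e+00, -1.19006672e-01]), 'joint_vel': array([ 1.03110474e-03, -1.89153440e-03, -4.08017346e-03,  5.55411248e-04,
        8.93147230e-04,  4.59496764e-05]), 'joint_efforts': array([ 8.24634826e-04, -3.94901955e+01, -3.71361887e+01, -6.16735019e-05,
        3.96898395e-03,  1.54963027e-05]), 'tool_pos': array([ 0.19340736, -0.59372537,  0.23017931]), 'tool_rot': array([-9.32047417e-04,  9.87637037e-01,  1.56755267e-01, -3.53796462e-05]), 'contact_force': array([-0.61207437, -0.89410305,  0.08488277]), 'ft_torque': array([-0.00580692,  0.01494883,  0.02553256]), 'grasp_force': 0.0, 'gripper_width': 1.0009040963522278}
```

View pics/top0.png

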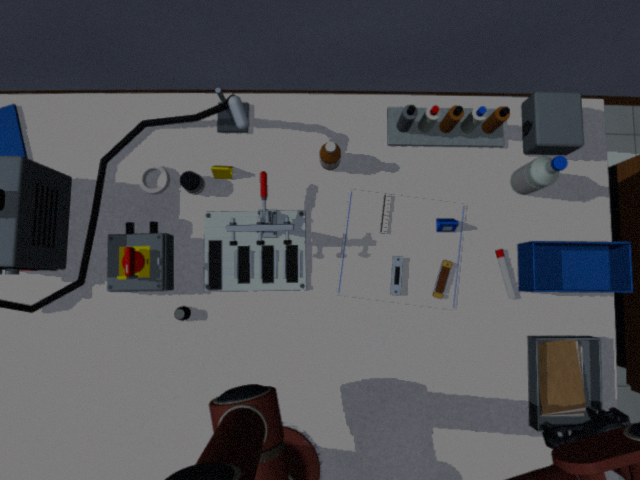

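View pics/side0.png

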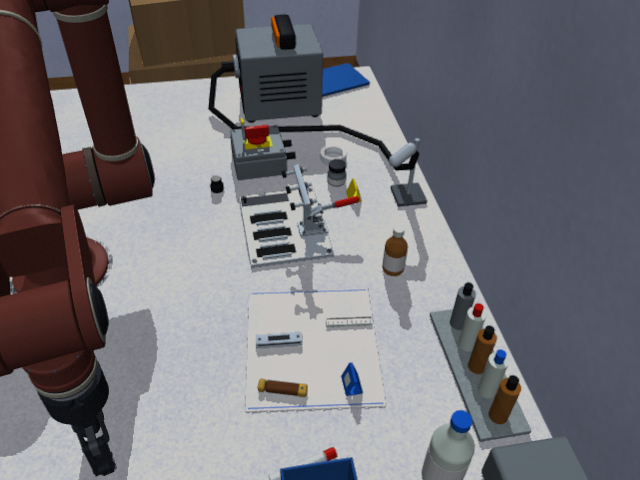

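The top view shows the isolator at about (133,262), the fixture at (255,250) with its clamp laid open, and the scale at (386,213). The multitool is at (397,275), the knife at (442,280), and there is no cutter. I'll zoom in next.

Run:
```python
from h import *
a=load('top0')['frame']; s=load('side0')['frame']
f=lambda im,x,y,w,h,W,H: cv2.resize(im[y:y+h,x:x+w],(W,H),interpolation=cv2.INTER_CUBIC)
t=np.hstack([f(a,100,220,80,80,400,400),f(s,225,110,80,80,400,400)])
b=np.hstack([f(a,195,160,120,140,170,198)*1,f(a,335,185,135,125,216,200)[:198]])
cv2.imwrite('pics/c1.png',np.clip(t*1.5,0,255).astype('uint8'))
c=f(a,195,165,275,145,800,422); cv2.imwrite('pics/c2.png',np.clip(c*1.5,0,255).astype('uint8'))
d=load('top0')
def P(n,u,v,z): print(n,np.round(p2w(d,u,v,z),4))
for n,u,v,z in [('boxTL',108,234,.078),('boxTR',173,234,.078),('boxBL',108,291,.078),('boxBR',173,291,.078),('fixTL',206,211,.012),('fixTR',304,210,.012),('fixBR',306,291,.012),('fixBL',205,291,.012)]: P(n,u,v,z)
```

```text
boxTL [0.5637 0.4053 0.078 ]
boxTR [0.5655 0.2477 0.078 ]
boxBL [0.4282 0.3979 0.078 ]
boxBR [0.4308 0.2421 0.078 ]
fixTL [0.6312 0.1875 0.012 ]
fixTR [ 0.6363 -0.0601  0.012 ]
fixBR [ 0.4339 -0.0683  0.012 ]
fixBL [0.4304 0.1829 0.012 ]
```

View pics/c1.png

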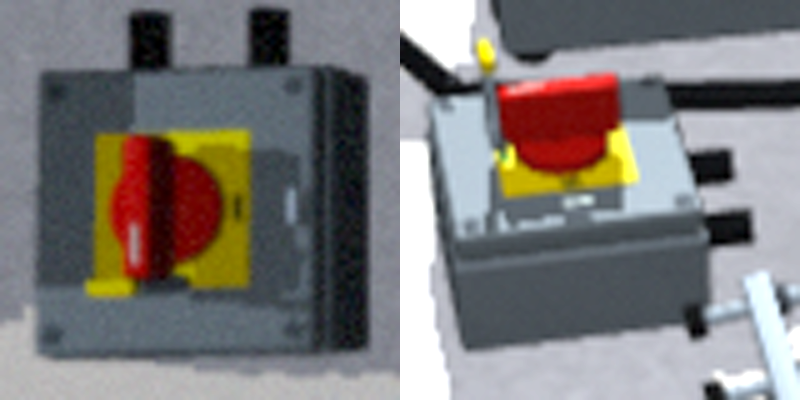

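View pics/c2.png

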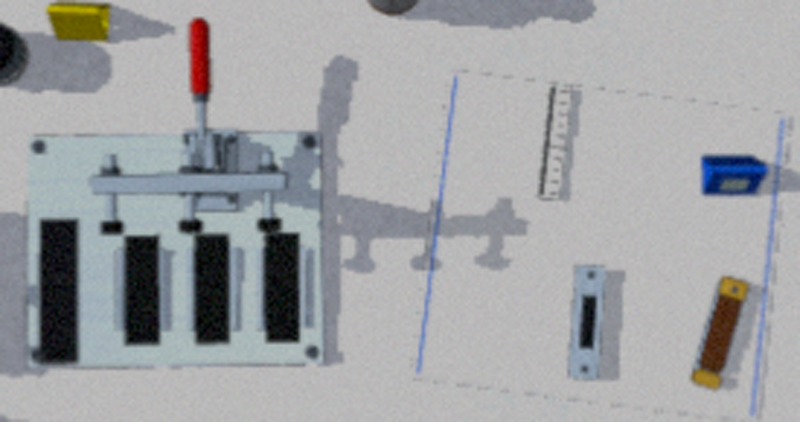

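The isolator bar runs along world x with its hasp end towards -x. The fixture's yaw is near 0 and the clamp looks wide open. Next I'll turn these pixels into positions.

Run:
```python
from h import *
d=load('top0'); s=load('side0')
c1=lambda u,v:(100+(u-2)/5,220+(v-2)/5)
k=275/800
c2=lambda u,v:(195+u*k,165+v*k)
def P(n,uv,z): print(n,np.round(uv,1),np.round(p2w(d,*uv,z),4))
for n,u,v in [('TL',38,70),('TR',314,68),('BL',38,353),('BR',322,355)]: P('box'+n,c1(u,v),.078)
P('barcen',c1(148,207),.122);P('bar +x',c1(148,135),.122);P('bar -x',c1(148,280),.122);P('tab',c1(110,288),.149)
P('base c',c1(172,210),.09)
for n,u,v,z in [('fTL',28,135,.012),('fTR',321,132,.012),('fBR',322,364,.012),('fBL',28,364,.012),('strip',58,290,.012),('n60',142,290,.012),('n0',213,288,.012),('n-60',283,288,.012),
 ('gripend',198,20,.056),('gripin',200,95,.056),('bar',188,183,.155),
 ('scA',562,86,.011),('scB',548,199,.011),('scC',555,142,.011),('mtA',591,266,.019),('mtB',585,379,.019),('knA',735,278,.019),('knB',705,386,.019),('mk',733,172,.03),('ymark',80,20,.046)]: P(n,c2(u,v),z)
```

```text
boxTL [107.2 233.6] [0.5646 0.4073 0.078 ]
boxTR [162.4 233.2] [0.5671 0.2733 0.078 ]
boxBL [107.2 290.2] [0.4301 0.4    0.078 ]
boxBR [164.  290.6] [0.4314 0.2636 0.078 ]
barcen [129.2 261. ] [0.4982 0.3319 0.122 ]
bar +x [129.2 246.6] [0.5311 0.3336 0.122 ]
bar -x [129.2 275.6] [0.4651 0.3302 0.122 ]
tab [121.6 277.2] [0.4611 0.336  0.149 ]
base c [134.  261.6] [0.4982 0.3337 0.09  ]
fTL [204.6 211.4] [0.6301 0.191  0.012 ]
fTR [305.3 210.4] [ 0.6354 -0.0635  0.012 ]
fBR [305.7 290.1] [ 0.436  -0.0674  0.012 ]
fBL [204.6 290.1] [0.4326 0.1839 0.012 ]
strip [214.9 264.7] [0.4961 0.1602 0.012 ]
n60 [243.8 264.7] [0.497  0.0878 0.012 ]
n0 [268.2 264. ] [0.4995 0.0269 0.012 ]
n-60 [292.3 264. ] [ 0.5003 -0.0331  0.012 ]
gripend [263.1 171.9] [0.7229 0.0396 0.056 ]
gripin [263.8 197.7] [0.6589 0.0363 0.056 ]
bar [259.6 227.9] [0.5738 0.0306 0.155 ]
scA [388.2 194.6] [ 0.6784 -0.2723  0.011 ]
scB [383.4 233.4] [ 0.5795 -0.2599  0.011 ]
scC [385.8 213.8] [ 0.6292 -0.2661  0.011 ]
mtA [398.2 256.4] [ 0.5218 -0.2956  0.019 ]
mtB [396.1 295.3] [ 0.4261 -0.2903  0.019 ]
knA [447.7 260.6] [ 0.5128 -0.4187  0.019 ]
knB [437.3 297.7] [ 0.4211 -0.3921  0.019 ]
mk [447.  224.1] [ 0.6025 -0.4154  0.03  ]
ymark [222.5 171.9] [0.7243 0.1415 0.046 ]
```

>>> play_rows:
  series:
    - [[0.026,0.032,0.009,0,0,-1.5,1],[0.026,0.032,0.009,0,0,-1.5,1],[0.026,0.032,0.009,0,0,-1.5,1],[0.026,0.032,0.009,0,0,-1.5,1],[0.026,0.032,0.009,0,0,-1.5,1],[0.026,0.032,0.009,0,0,-1.5,1],[0.026,0.032,0.009,0,0,-1.5,1],[0.026,0.032,0.009,0,0,-1.5,1],[0.026,0.032,0.009,0,0,-1.5,1],[0.026,0.032,0.009,0,0,-1.5,1]]

```text
time: 1.1
tool_pos: [0.4542, -0.2726, 0.3212]
tool_rot: [-0.0, 1.0, 0.026, -0.0]
contact_force: [0.7, 0.2, 0.8]
gripper_width: 0.999
grasp_force: 0.0
```

>>> play_rows:
  series:
    - [[0.004,0.048,0,0,0,0,1],[0.004,0.048,0,0,0,0,1],[0.004,0.048,0,0,0,0,1],[0.004,0.048,0,0,0,0,1],[0.004,0.048,0,0,0,0,1],[0.004,0.048,0,0,0,0,1],[0.004,0.048,0,0,0,0,1],[0.004,0.048,0,0,0,0,1],[0.004,0.048,0,0,0,0,1],[0.004,0.048,0,0,0,0,1]]

```text
time: 2.1
tool_pos: [0.493, 0.2078, 0.3209]
tool_rot: [0.0, 1.0, 0.027, -0.0]
contact_force: [0.9, -0.7, 0.2]
gripper_width: 1.002
grasp_force: 0.0
```

>>> play_rows:
  series:
    - [[0.001,0.042,0,0,0,0,0.6],[0.001,0.042,-0.01,0,0,0,0.6],[0.001,0.041,-0.02,0,0,0,0.6],[0,0,-0.03,0,0,0,0.6],[0,0,-0.04,0,0,0,0.6],[0,0,0,0,0,0,0.6]]

```text
time: 2.7
tool_pos: [0.4927, 0.3293, 0.2135]
tool_rot: [0.003, 1.0, 0.027, -0.006]
contact_force: [0.4, -1.1, -0.6]
gripper_width: 0.597
grasp_force: 0.0
```

Run:
```python
from h import *
print(manip.state()['tool_pos'])
d=grab('wrist','w1'); print(-np.array(d['R']).T@d['t'],np.round(d['R'],3))
for X in [(.498,.333,.122),(.4605,.333,.149),(.498,.333,.09)]: print(w2p(d,X))
```

```text
[0.49267014 0.32930631 0.21348328]
[0.57059844 0.33579778 0.35453342] [[ 0.054 -0.999  0.005]
 [-0.947 -0.05   0.316]
 [-0.315 -0.022 -0.949]]
[312.45513388 228.16668959]
[308.81348946 307.26365089]
[312.64406457 213.71094505]
```

View pics/w1.png

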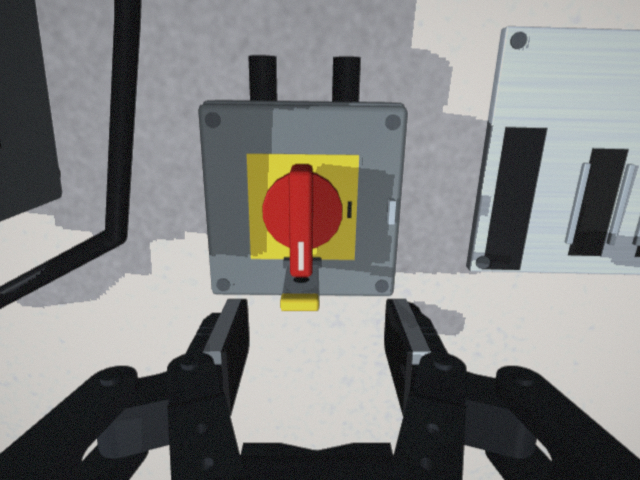

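The bar runs from (302,166) to (301,280), with the tab at (300,302) at the camera-near (-x) end. The base is centred at (302,209).

Run:
```python
from h import *
d=load('w1')
for u,v,z in [(302,166,.122),(301,280,.122),(302,209,.09),(300,297,.149),(199,103,.078),(406,104,.078),(213,293,.078),(394,292,.078)]: print(u,v,np.round(p2w(d,u,v,z),4))
s=manip.state();print(s['tool_pos'],s['tool_rot'],s['joint_pos'])
```

```text
302 166 [0.5341 0.3407 0.122 ]
301 280 [0.4644 0.3383 0.122 ]
302 209 [0.5008 0.3402 0.09  ]
300 297 [0.4665 0.3381 0.149 ]
199 103 [0.5635 0.4085 0.078 ]
406 104 [0.57   0.2773 0.078 ]
213 293 [0.4306 0.4029 0.078 ]
394 292 [0.4382 0.27   0.078 ]
[0.49435211 0.3298404  0.21736035] [ 0.00169764  0.99963712  0.02663569 -0.00364626] [ 4.63198854e-01 -5.41143712e-03  1.69539681e+00  6.65532350e-06
  1.45965148e+00  1.98071631e+00]
```

>>> play_rows:
  series:
    - [[0.002,0.004,-0.02,0,0,0,0.5],[0.002,0.003,-0.04,0,0,0,0.5],[0,0,-0.04,0,0,0,0.5],[0,0,-0.02,0,0,0,0.5],[0,0,0,0,0,0,0.5],[0,0,0,0,0,0,0],[0,0,0,0,0,0,0],[0,0,0,0,0,0,0],[0,0,0,0,0,0,0]]

```text
time: 3.65
tool_pos: [0.5026, 0.3387, 0.1052]
tool_rot: [-0.001, 1.0, 0.026, 0.003]
contact_force: [-0.6, -0.7, 6.5]
gripper_width: 0.149
grasp_force: 60.3
```

>>> play_rows:
  series:
    - [[0,0,0,0,0,8,0],[0,0,0,0,0,8,0],[0,0,0,0,0,8,0],[0,0,0,0,0,8,0],[0,0,0,0,0,8,0],[0,0,0,0,0,8,0],[0,0,0,0,0,8,0],[0,0,0,0,0,8,0],[0,0,0,0,0,8,0],[0,0,0,0,0,8,0]]

```text
time: 4.65
tool_pos: [0.5002, 0.3413, 0.1051]
tool_rot: [-0.003, 0.747, 0.665, 0.003]
contact_force: [-8.5, 6.5, 9.1]
gripper_width: 0.149
grasp_force: 60.8
```

>>> play_rows:
  series:
    - [[0,0,0,0,0,6,0],[0,0,0,0,0,4,0],[0,0,0,0,0,1,0],[0,0,0,0,0,0,0],[0,0,0,0,0,0,0],[0,0,0,0,0,0,0]]

```text
time: 5.25
tool_pos: [0.4998, 0.3413, 0.1051]
tool_rot: [-0.003, 0.683, 0.731, 0.002]
contact_force: [-9.5, 6.3, 10.1]
gripper_width: 0.145
grasp_force: 62.5
```

Run:
```python
from plant import manip
s=manip.state();print(s)
```

```text
{'time': 5.25, 'joint_pos': array([0.47274177, 0.1127366 , 1.76783009, 0.0078539 , 1.25845949,
       0.40219154]), 'joint_vel': array([-1.28835129e-03, -1.88076965e-03,  1.15102292e-03,  6.18769935e-06,
       -4.33559698e-04,  1.02438094e-04]), 'joint_efforts': array([ -5.74716032, -34.00969148, -31.54475212,  -2.94566788,
        -1.39322586,  -0.86995622]), 'tool_pos': array([0.49980168, 0.34129533, 0.10513503]), 'tool_rot': array([-0.00307696,  0.68260228,  0.73077939,  0.00248099]), 'contact_force': array([-9.45534811,  6.34985855, 10.0649413 ]), 'ft_torque': array([ 1.18657729,  1.61504692, -0.87296277]), 'grasp_force': 62.52658188343048, 'gripper_width': 0.14457450569337188}
```

>>> play_rows:
  series:
    - [[0,0,0,0,0,0,0.4],[0,0,0,0,0,0,0.4],[0,0,0.01,0,0,0,0.4],[0,0,0.024,0,0,0,0.4],[0,0.005,0,0,0,0,0],[0,0,0,0,0,0,0],[0,0,0,0,0,0,0],[0,0,0,0,0,0,0],[0,0,0,0,0,0,0]]

```text
time: 6.15
tool_pos: [0.5, 0.3424, 0.1341]
tool_rot: [-0.0, 0.682, 0.732, -0.001]
contact_force: [-0.3, 0.2, 0.1]
gripper_width: 0.001
grasp_force: 0.0
```

Run:
```python
from h import *
d=grab('side','s1');a=d['frame'][90:210,205:325]
w=grab('wrist','w2')['frame']
cv2.imwrite('pics/c3.png',np.hstack([np.clip(cv2.resize(a,(400,400),interpolation=2)*1.4,0,255).astype('uint8'),cv2.resize(w,(400,300))[:,:].copy() if 0 else cv2.copyMakeBorder(cv2.resize(w,(400,300)),0,100,0,0,0)]))
```

```text
(no output)
```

View pics/c3.png

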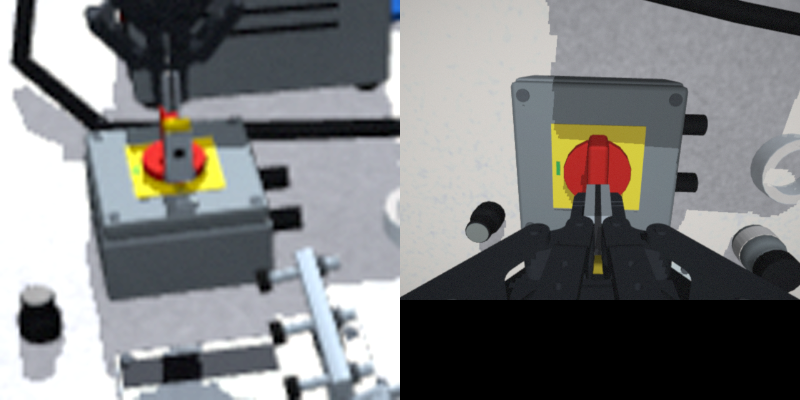

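The handle is at off, the hasp tab faces -y, and the closed fingers sit behind it. Now I'll push it out.

>>> play_rows:
  series:
    - [[0.001,-0.015,-0.002,0,0,0,0],[0,-0.015,0,0,0,0,0],[0,-0.012,0,0,0,0,0],[0,-0.012,0,0,0,0,0],[0,-0.01,-0.006,0,0,0,0],[0,-0.008,-0.01,0,0,0,0],[0,-0.006,-0.01,0,0,0,0],[0,0,-0.008,0,0,0,0],[0,0,-0.002,0,0,0,0],[0,0,0,0,0,0,0]]

```text
time: 7.25
tool_pos: [0.5013, 0.2648, 0.0968]
tool_rot: [-0.0, 0.682, 0.732, -0.0]
contact_force: [0.7, 0.2, 0.6]
gripper_width: 0.0
grasp_force: 0.0
```

>>> play_rows:
  series:
    - [[0,0,0.03,0,0,0,0],[0,0,0.04,0,0,0,0],[0,0,0.04,0,0,0,0],[0,-0.04,0.03,0,0,0,0],[0,-0.04,0.03,0,0,0,0],[0,0,0,0,0,0,0]]

```text
time: 7.85
tool_pos: [0.5041, 0.1828, 0.2736]
tool_rot: [0.003, 0.683, 0.73, 0.004]
contact_force: [0.6, 0.2, 1.1]
gripper_width: -0.002
grasp_force: 0.0
```

Run:
```python
from h import *
d=grab('side','s2');a=d['frame'][90:210,205:325]
t=grab('top','t2')['frame'][220:300,100:180]
cv2.imwrite('pics/c4.png',np.clip(1.4*np.hstack([cv2.resize(a,(400,400),interpolation=2),cv2.resize(t,(400,400),interpolation=2)]),0,255).astype('uint8'))
```

```text
(no output)
```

View pics/c4.png

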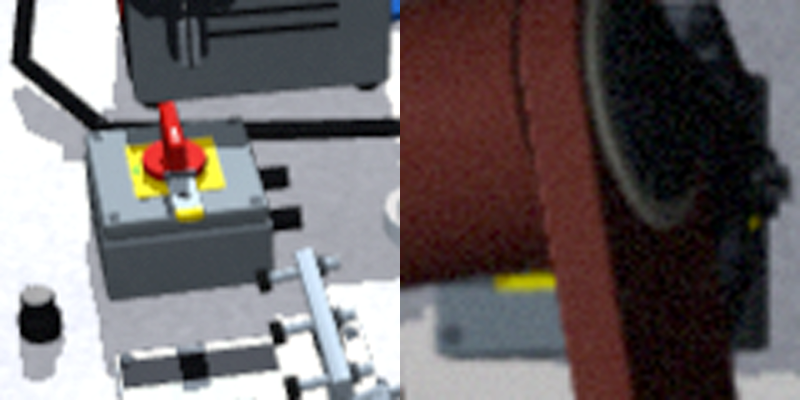

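Run:
```python
from h import *
d=load('s2')
for th in (0.9,1.1,1.3,1.5):
  pin=np.array([.502,.3025,.091]); print(th,(w2p(d,pin+.058*np.array([.05*np.sin(th),-np.sin(th),np.cos(th)]))-[205,90])*400/120)
print((w2p(d,(.502,.3025,.091))-[205,90])*400/120)
```

```text
0.9 [185.5035658 175.1246741]
1.1 [187.38557623 189.97299581]
1.3 [188.91018474 204.35998105]
1.5 [190.01384426 217.66145784]
[178.89600249 180.32563326]
```

>>> play_rows:
  series:
    - [[0.033,-0.025,0,0,0,0,0],[0.033,-0.025,0,0,0,0,0],[0.033,-0.025,0,0,0,0,0],[0.033,-0.025,0,0,0,0,0],[0.033,-0.025,0,0,0,0,0],[0.034,-0.026,0,0,0,0,0],[0,0,-0.04,0,0,0,0],[0,0,-0.04,0,0,0,0],[0,0,-0.02,0,0,0,0],[0,0,0,0,0,0,0]]

```text
time: 8.95
tool_pos: [0.6967, 0.0355, 0.1589]
tool_rot: [-0.005, 0.681, 0.732, -0.004]
contact_force: [-0.6, -0.4, -0.2]
gripper_width: 0.001
grasp_force: 0.0
```

>>> play_rows:
  series:
    - [[0,0,-0.02,0,0,0,0],[0,0,-0.02,0,0,0,0],[0,0,-0.02,0,0,0,0],[0,0,-0.02,0,0,0,0],[0,0,-0.012,0,0,0,0],[0,0,-0.008,0,0,0,0],[0,0,-0.004,0,0,0,0],[0,0,0,0,0,0,0]]

```text
time: 9.75
tool_pos: [0.7011, 0.0342, 0.0645]
tool_rot: [0.0, 0.682, 0.732, 0.0]
contact_force: [-0.9, 1.4, 1.9]
gripper_width: 0.003
grasp_force: 0.5
```

>>> play_rows:
  series:
    - [[0,0,0.05,0,0,-2,0],[0,0,0.05,0,0,-8,0],[0,0,0.05,0,0,-8,0],[0,0,0.04,0,0,-8,0.5],[-0.026,-0.038,0,0,0,-8,0.8],[-0.026,-0.038,0,0,0,-8,0.8],[-0.026,-0.038,0,0,0,-8,0.8],[-0.026,-0.038,0,0,0,-8,0.8],[-0.026,-0.038,0,0,0,-8,0.8],[-0.026,-0.038,0,0,0,-8,0.8]]

```text
time: 10.75
tool_pos: [0.5431, -0.1954, 0.2537]
tool_rot: [0.0, 0.985, 0.171, 0.0]
contact_force: [1.0, -0.6, 1.0]
gripper_width: 0.801
grasp_force: 0.0
```

>>> play_rows:
  series:
    - [[-0.026,-0.036,0,0,0,-8,0.8],[-0.026,-0.036,0,0,0,-8,0.8],[-0.02,-0.027,-0.02,0,0,-8,0.8],[0,0,-0.03,0,0,-3,0.8],[0,0,0,0,0,0,0.8],[0,0,0,0,0,0,0.8]]

```text
time: 11.35
tool_pos: [0.4723, -0.2928, 0.2033]
tool_rot: [-0.0, 0.998, -0.06, -0.001]
contact_force: [0.1, -0.4, 0.3]
gripper_width: 0.802
grasp_force: 0.0
```

Run:
```python
from h import *
s=manip.state(); print(s['tool_pos'],s['tool_rot'])
w=grab('wrist','w3')['frame'];a=grab('side','s3')['frame'][130:280,220:420]
t=grab('top','t3')['frame']
print(manip.state()['tool_pos'])
cv2.imwrite('pics/c5.png',np.clip(1.3*np.hstack([cv2.resize(w,(440,330)),cv2.copyMakeBorder(cv2.resize(a,(360,270)),0,60,0,0,0)]),0,255).astype('uint8'))
```

```text
[ 0.47226972 -0.29283728  0.20326322] [-4.26060498e-04  9.98195659e-01 -6.00411298e-02 -5.53834830e-04]
[ 0.47370859 -0.29326413  0.20542892]
```

View pics/c5.png

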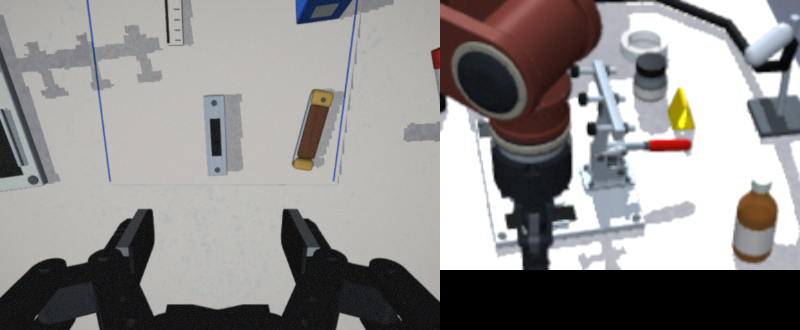

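The clamp is fully open with its handle level. The multitool is at about (216,135) and the knife at (313,130) in the half-scale view.

Run:
```python
from h import *
d=load('w3');k=640/440
for n,u,v in [('mtA',214.5,96),('mtB',217.5,175),('knA',321,91),('knB',303,169)]: print(n,np.round(p2w(d,u*k,v*k,.019),4))
print('sc',p2w(d,175*k,45*k,.011))
print(-np.array(d['R']).T@d['t'])
```

```text
mtA [ 0.5219 -0.2939  0.019 ]
mtB [ 0.4281 -0.286   0.019 ]
knA [ 0.5131 -0.4121  0.019 ]
knB [ 0.4234 -0.3896  0.019 ]
sc [ 0.58020125 -0.25778533  0.011     ]
[ 0.54816372 -0.30086231  0.34519188]
```

>>> play_rows:
  series:
    - [[0.001,0.002,-0.05,0,0,3,0.7],[0,0,-0.05,0,0,0,0.6],[0,0,-0.05,0,0,0,0.6],[0,0,-0.03,0,0,0,0.6],[0,0,-0.015,0,0,0,0.6],[0,0,0,0,0,0,0.6],[0,0,0,0,0,0,0],[0,0,0,0,0,0,0],[0,0,0,0,0,0,0],[0,0,0,0,0,0,0]]

```text
time: 12.5
tool_pos: [0.4757, -0.2928, 0.0116]
tool_rot: [0.002, 0.999, -0.035, 0.002]
contact_force: [-0.6, 0.9, 7.0]
gripper_width: 0.26
grasp_force: 60.4
```

>>> play_rows:
  series:
    - [[0,0,0.01,0,0,0,0],[0,0,0.03,0,0,0,0],[0,0,0.04,0,0,0,0],[0,0,0.02,0,0,0,0],[0,0,0,0,0,0,0]]

```text
time: 13.0
tool_pos: [0.4757, -0.2931, 0.1133]
tool_rot: [0.003, 0.999, -0.035, 0.003]
contact_force: [1.1, 0.4, -2.5]
gripper_width: 0.258
grasp_force: 59.5
```

>>> play_rows:
  series:
    - [[0.004,0.043,0,0,0,1,0],[0.004,0.043,0,0,0,1,0],[0.004,0.043,0,0,0,1,0],[0.004,0.043,0,0,0,1,0],[0.004,0.043,0,0,0,1,0],[0.005,0.044,0,0,0,0.5,0],[0,0,0,0,0,0,0],[0,0,0,0,0,0,0]]

```text
time: 13.8
tool_pos: [0.4974, -0.0313, 0.1068]
tool_rot: [-0.0, 1.0, 0.015, -0.001]
contact_force: [-0.1, 0.0, -1.8]
gripper_width: 0.253
grasp_force: 59.8
```

Run:
```python
from h import *
s=manip.state(); print(s['tool_pos'],s['tool_rot'],s['grasp_force'])
d=grab('wrist','w4')
for fx,fy in [(-.035,-.06),(-.035,0),(.1,-.095),(-.1,-.095),(-.097,0)]:
  c,q=np.cos(.0244),np.sin(.0244); print(fx,fy,w2p(d,(.534+c*fx-q*fy,.0283+q*fx+c*fy,.012)))
```

```text
[ 0.4973812  -0.03134065  0.10680158] [-5.65590235e-07  9.99892471e-01  1.46069538e-02 -1.29754343e-03] 59.78458642959595
-0.035 -0.06 [321.14213568 231.83266466]
-0.035 0 [220.65845948 231.34278914]
0.1 -0.095 [393.77814794 -26.85581669]
-0.1 -0.095 [374.51828719 328.26611715]
-0.097 0 [227.00237638 323.45464123]
```

View pics/w4.png

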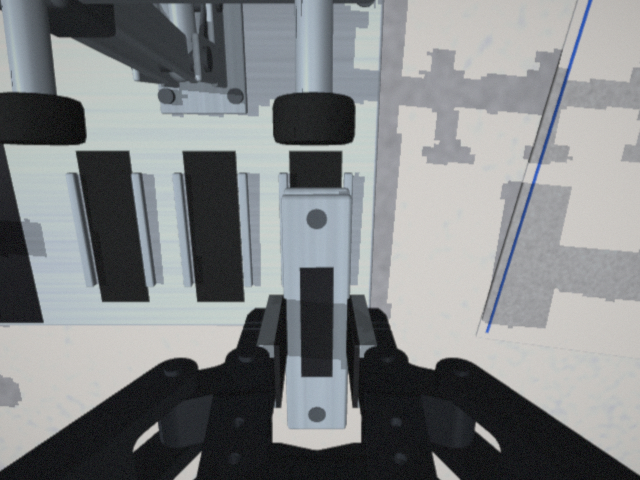

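Run:
```python
from h import *
d=load('w4')
for n,u,v,z in [('toolA',316,219,.1145),('toolB',317,414,.1145),('endA',316,193,.1145),('endB',316,428,.1145),('corner',370,326,.012),('n0 tl',183,152,.012),('n0 tr',236,152,.012),('n0 bl',197,301,.012),('n0 br',244,301,.012),('n60 tl',77,152,.012),('n60 tr',130,152,.012),('n60 bl',103,301,.012),('n60 br',149,301,.012),('n-60 tl',290,152,.012),('n-60 tr',342,152,.012)]: print(n,np.round(p2w(d,u,v,z),4))
```

```text
toolA [ 0.5368 -0.0285  0.1145]
toolB [ 0.4571 -0.0313  0.1145]
endA [ 0.5456 -0.0283  0.1145]
endB [ 0.4503 -0.0311  0.1145]
corner [ 0.4379 -0.0661  0.012 ]
n0 tl [0.5452 0.0467 0.012 ]
n0 tr [0.5461 0.0169 0.012 ]
n0 bl [0.4525 0.0443 0.012 ]
n0 br [0.4533 0.0146 0.012 ]
n60 tl [0.5434 0.1063 0.012 ]
n60 tr [0.5443 0.0765 0.012 ]
n60 bl [0.4507 0.1036 0.012 ]
n60 br [0.4516 0.0746 0.012 ]
n-60 tl [ 0.547  -0.0135  0.012 ]
n-60 tr [ 0.5478 -0.0427  0.012 ]
```

>>> play_rows:
  series:
    - [[0.001,0.001,0,0,0,0,0],[0,0,-0.03,0,0,0,0],[0,0,-0.03,0,0,0,0],[0,0,-0.015,0,0,0,0],[0,0,0,0,0,0,0],[0,0,0,0,0,0,0],[0,0,0,0,0,0,0]]

```text
time: 14.55
tool_pos: [0.5008, -0.0321, 0.0349]
tool_rot: [0.0, 1.0, 0.013, 0.001]
contact_force: [0.4, -0.3, -2.2]
gripper_width: 0.26
grasp_force: 59.8
```

Run:
```python
from h import *
s=manip.state(); print(s['tool_pos'],s['tool_rot'],s['contact_force'])
d=grab('wrist','w5'); cv2.imwrite('pics/w5b.png',d['frame'][:360,:500])
```

```text
[ 0.5007729  -0.03209319  0.03486049] [2.93085581e-04 9.99915993e-01 1.28906845e-02 1.32319868e-03] [ 0.35402176 -0.26846741 -2.16544978]
```

View pics/w5b.png

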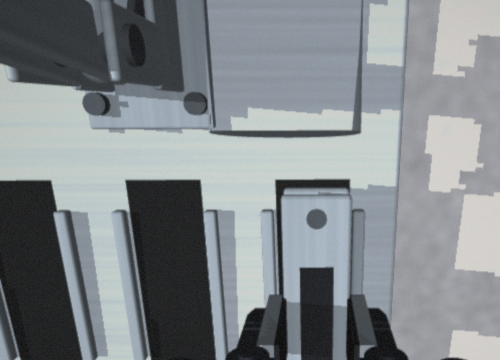

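The tool is centred at column 316.5 against the nest's centre at 313, so it needs about 1.4 mm towards +y. I'll shift and lower it.

>>> play_rows:
  series:
    - [[0,0.0015,0,0,0,0,0],[0,0,-0.007,0,0,0,0],[0,0,-0.006,0,0,0,0],[0,0,0,0,0,0,0],[0,0,0,0,0,0,0]]

```text
time: 15.1
tool_pos: [0.4999, -0.0297, 0.0207]
tool_rot: [0.0, 1.0, 0.014, 0.0]
contact_force: [-1.1, 1.1, 2.9]
gripper_width: 0.253
grasp_force: 60.4
```

>>> play_rows:
  series:
    - [[0,0,0,0,0,0,0.45],[0,0,0,0,0,0,0.45],[0,0,0,0,0,0,0.45],[0,0,0.01,0,0,0,0.45],[0,0,0.03,0,0,0,0.45],[0,0,0.05,0,0,0,0.6],[0,0,0.05,0,0,0,0.6],[-0.004,-0.047,0.02,0,0,-2,0.6],[-0.004,-0.047,0.01,0,0,-2,0.6],[-0.004,-0.047,0,0,0,-2,0.6]]

```text
time: 16.1
tool_pos: [0.4888, -0.1715, 0.194]
tool_rot: [0.001, 0.999, -0.039, 0.003]
contact_force: [1.3, -0.4, -1.6]
gripper_width: 0.598
grasp_force: 0.0
```

>>> play_rows:
  series:
    - [[-0.004,-0.047,0,0,0,-2,0.6],[-0.004,-0.047,0,0,0,-2,0.6],[-0.004,-0.047,0,0,0,-2,0.6],[-0.004,-0.047,0,0,0,-2,0.6],[-0.004,-0.044,0,0,0,-2,0.6],[0,0,0,0,0,0,0.6],[0,0,0,0,0,0,0.6],[0,0,0,0,0,0,0.6]]

```text
time: 16.9
tool_pos: [0.4677, -0.4007, 0.1901]
tool_rot: [-0.0, 0.992, -0.125, 0.0]
contact_force: [-0.5, 1.1, 0.7]
gripper_width: 0.6
grasp_force: 0.0
```

Run:
```python
from h import *
s=manip.state(); print(s['tool_pos'],s['tool_rot'])
w=grab('wrist','w6')['frame'];t=grab('top','t6')['frame'][160:310,190:470]
cv2.imwrite('pics/c6.png',np.clip(1.3*np.vstack([cv2.copyMakeBorder(cv2.resize(w[:320],(500,250)),0,0,0,60,0),cv2.resize(t,(560,300),interpolation=2)]),0,255).astype('uint8'))
```

```text
[ 0.46771815 -0.40073607  0.19007727] [-2.00248878e-04  9.92097658e-01 -1.25467911e-01  1.12329431e-06]
```

View pics/c6.png

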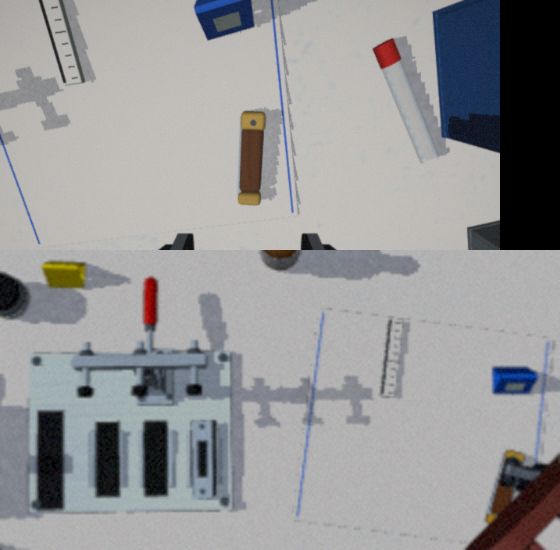

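The multitool sits in nest -60. The knife runs from (253,112) to (249,204) in the scaled view.

Run:
```python
from h import *
d=load('w6');k=1/.78125
A,B=[p2w(d,u*k,v*k,.019) for u,v in((253.5,112),(249,204))]
print(A,B,(A+B)/2,np.degrees(np.arctan2(*(A-B)[1::-1])))
d=load('t6')
A,B=[p2w(d,190+u/2,160+(v-250)/2,.02) for u,v in((202,420),(203,498))];print(A,B,(A+B)/2)
A,B=[p2w(d,190+u/2,160+(v-250)/2,.011) for u,v in((397,319),(387,396))];print(A,B,(A+B)/2)
```

```text
[ 0.51286206 -0.41731435  0.019     ] [ 0.42358107 -0.39014763  0.019     ] [ 0.46822157 -0.40373099  0.019     ] -16.92413160989124
[ 0.5470398  -0.02960688  0.02      ] [ 0.45074735 -0.03258469  0.02      ] [ 0.49889358 -0.03109579  0.02      ]
[ 0.67855837 -0.27305435  0.011     ] [ 0.58055661 -0.26026446  0.011     ] [ 0.62955749 -0.2666594   0.011     ]
```

>>> play_rows:
  series:
    - [[0,-0.003,-0.045,0,0,-2,0.6],[0,0,-0.045,0,0,0,0.6],[0,0,-0.045,0,0,0,0.6],[0,0,-0.03,0,0,0,0.6],[0,0,-0.015,0,0,0,0.6],[0,0,0,0,0,0,0.6],[0,0,0,0,0,0,0],[0,0,0,0,0,0,0],[0,0,0,0,0,0,0],[0,0,0,0,0,0,0]]

```text
time: 18.0
tool_pos: [0.4693, -0.4063, 0.0131]
tool_rot: [0.002, 0.99, -0.143, 0.002]
contact_force: [-0.3, 1.4, 6.4]
gripper_width: 0.252
grasp_force: 60.0
```

>>> play_rows:
  series:
    - [[0,0,0.01,0,0,0,0],[0,0,0.03,0,0,0,0],[0,0,0.04,0,0,0,0],[0,0,0.02,0,0,0,0],[0,0,0,0,0,0,0]]

```text
time: 18.5
tool_pos: [0.4696, -0.4068, 0.1151]
tool_rot: [0.003, 0.99, -0.143, 0.003]
contact_force: [0.5, -0.7, -1.6]
gripper_width: 0.252
grasp_force: 59.2
```

>>> play_rows:
  series:
    - [[0.0025,0.045,0,0,0,1.8,0],[0.0025,0.045,0,0,0,1.8,0],[0.0025,0.045,0,0,0,1.8,0],[0.0025,0.045,0,0,0,1.8,0],[0.0025,0.045,0,0,0,1.8,0],[0.0025,0.045,0,0,0,1.8,0],[0.0025,0.045,0,0,0,1.8,0],[0.0025,0.045,0,0,0,1.8,0],[0.0025,0.045,0,0,0,1.8,0],[0.0025,0.045,0,0,0,1.8,0]]

```text
time: 19.5
tool_pos: [0.4911, 0.0472, 0.1082]
tool_rot: [-0.0, 1.0, 0.014, -0.001]
contact_force: [1.2, 0.6, -1.5]
gripper_width: 0.259
grasp_force: 59.3
```

>>> play_rows:
  series:
    - [[0.003,0.045,0,0,0,0,0],[0,0,-0.03,0,0,0,0],[0,0,-0.03,0,0,0,0],[0,0,-0.018,0,0,0,0],[0,0,0,0,0,0,0],[0,0,0,0,0,0,0],[0,0,0,0,0,0,0]]

```text
time: 20.2
tool_pos: [0.4964, 0.0902, 0.0329]
tool_rot: [-0.0, 1.0, 0.013, 0.001]
contact_force: [0.1, 0.4, -1.0]
gripper_width: 0.255
grasp_force: 59.4
```

Run:
```python
from h import *
s=manip.state(); print(s['tool_pos'],s['tool_rot'],s['contact_force'],s['gripper_width'])
d=grab('wrist','w7'); cv2.imwrite('pics/w7b.png',d['frame'][:360,100:600])
```

```text
[0.49640948 0.0902474  0.03287014] [-3.13697915e-05  9.99911895e-01  1.32452785e-02  8.74153226e-04] [ 0.13431634  0.36056102 -1.03519339] 0.25476809289515623
```

View pics/w7b.png

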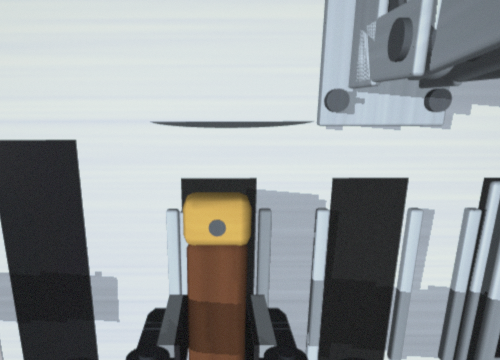

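The knife is centred at column 217.5 against 219 for the nest, so I'll lower it.

>>> play_rows:
  series:
    - [[0.001,-0.0005,-0.006,0,0,0,0],[0,0,-0.005,0,0,0,0],[0,0,-0.0005,0,0,0,0],[0,0,0,0,0,0,0],[0,0,0,0,0,0,0.45],[0,0,0,0,0,0,0.45],[0,0,0,0,0,0,0.45],[0,0,0.01,0,0,0,0.45],[0,0,0.03,0,0,0,0.45],[0,0,0.05,0,0,0,0.6]]

```text
time: 21.25
tool_pos: [0.4935, 0.0897, 0.1081]
tool_rot: [0.0, 1.0, 0.013, -0.004]
contact_force: [1.5, -1.3, -0.2]
gripper_width: 0.593
grasp_force: 0.0
```

>>> play_rows:
  series:
    - [[0,0,0.05,0,0,0,0.6],[0,-0.03,0.04,0,0,-1,0.6],[0.01,-0.042,0.02,0,0,-1,0.6],[0.017,-0.044,0,0,0,-1,0.6],[0.017,-0.044,0,0,0,-1,0.6],[0.017,-0.044,0,0,0,-1,0.6],[0.017,-0.044,0,0,0,-1,0.6],[0.017,-0.044,0,0,0,-1,0.6],[0.017,-0.044,0,0,0,-1,0.6],[0.018,-0.02,0,0,0,-1,0.6]]

```text
time: 22.25
tool_pos: [0.6266, -0.27, 0.2208]
tool_rot: [0.001, 0.998, -0.067, 0.0]
contact_force: [0.0, 0.9, 0.9]
gripper_width: 0.599
grasp_force: 0.0
```

>>> play_rows:
  series:
    - [[0.002,0,-0.03,0,0,0,0.6],[0,0,0,0,0,0,0.6],[0,0,0,0,0,0,0.6],[0,0,0,0,0,0,0.6]]

```text
time: 22.65
tool_pos: [0.6289, -0.2658, 0.1919]
tool_rot: [0.0, 0.998, -0.065, 0.001]
contact_force: [-0.2, -0.1, 0.3]
gripper_width: 0.599
grasp_force: 0.0
```

Run:
```python
from h import *
s=manip.state(); print(s['tool_pos'],s['tool_rot'])
w=grab('wrist','w8')['frame'];t=grab('top','t8')['frame'][160:310,190:470]
cv2.imwrite('pics/c8.png',np.clip(1.3*np.vstack([cv2.copyMakeBorder(cv2.resize(w[:320],(560,280)),0,0,0,0,0),cv2.resize(t,(560,300),interpolation=2)]),0,255).astype('uint8'))
```

```text
[ 0.62885067 -0.26578173  0.19194936] [ 3.19376142e-04  9.97900300e-01 -6.47641217e-02  7.05891498e-04]
```

View pics/c8.png

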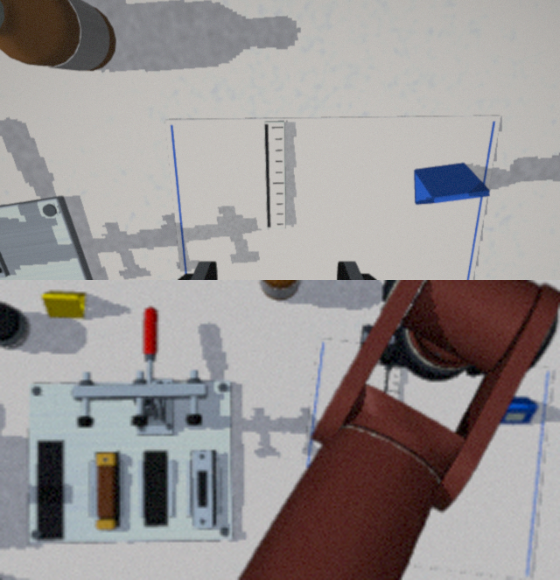

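The knife is in nest +60 and the multitool in -60. The scale runs from (275,122) to (277,228) in the wrist view.

Run:
```python
from h import *
d=load('w8');k=1/.875
A,B=[p2w(d,u*k,v*k,.011) for u,v in((275,122.5),(277,228))]
print(A,B,(A+B)/2,np.degrees(np.arctan2(*(A-B)[1::-1])),np.linalg.norm(A-B))
```

```text
[ 0.6786791  -0.26940312  0.011     ] [ 0.58112478 -0.25847649  0.011     ] [ 0.62990194 -0.26393981  0.011     ] -6.390809141465324 0.09816433097953639
```

>>> play_rows:
  series:
    - [[0.001,0.001,-0.045,0,0,0.5,0.6],[0,0,-0.045,0,0,0,0.6],[0,0,-0.045,0,0,0,0.6],[0,0,-0.035,0,0,0,0.6],[0,0,-0.016,0,0,0,0.6],[0,0,0,0,0,0,0.6],[0,0,0,0,0,0,0],[0,0,0,0,0,0,0],[0,0,0,0,0,0,0],[0,0,0,0,0,0,0]]

```text
time: 23.75
tool_pos: [0.6313, -0.266, 0.0074]
tool_rot: [0.001, 0.998, -0.061, 0.002]
contact_force: [-1.0, 0.5, 6.1]
gripper_width: 0.176
grasp_force: 58.8
```

>>> play_rows:
  series:
    - [[0,0,0,0,0,0,0],[0,0,0.01,0,0,0,0],[0,0,0.05,0,0,0,0],[0,0,0.05,0,0,0,0],[0,0,0.05,0,0,0,0],[0,0,0,0,0,0,0]]

```text
time: 24.35
tool_pos: [0.6343, -0.2676, 0.1764]
tool_rot: [0.004, 0.998, -0.061, 0.008]
contact_force: [1.2, 0.0, 1.0]
gripper_width: 0.183
grasp_force: 58.7
```

>>> play_rows:
  series:
    - [[-0.033,0.035,0,0,0,1,0],[-0.033,0.035,0,0,0,1,0],[-0.033,0.035,0,0,0,1,0],[-0.034,0.035,0,0,0,1,0],[0,0.048,0,0,0,1,0],[0,0.048,0,0,0,1,0],[0,0.048,0,0,0,1,0],[0,0.048,0,0,0,1,0],[0,0.048,0,0,0,0.5,0],[0,0.045,0,0,0,0,0]]

```text
time: 25.35
tool_pos: [0.4962, 0.162, 0.165]
tool_rot: [-0.0, 1.0, 0.014, 0.001]
contact_force: [0.3, 0.1, -0.6]
gripper_width: 0.182
grasp_force: 58.8
```

>>> play_rows:
  series:
    - [[0,0,-0.03,0,0,0,0],[0,0,-0.04,0,0,0,0],[0,0,-0.04,0,0,0,0],[0,0,-0.02,0,0,0,0],[0,0,0,0,0,0,0],[0,0,0,0,0,0,0],[0,0,0,0,0,0,0]]

```text
time: 26.05
tool_pos: [0.4983, 0.1601, 0.0367]
tool_rot: [-0.0, 1.0, 0.013, 0.002]
contact_force: [-0.1, 0.2, 0.3]
gripper_width: 0.177
grasp_force: 58.8
```

Run:
```python
from h import *
s=manip.state(); print(s['tool_pos'],s['tool_rot'],s['gripper_width'])
d=grab('wrist','w9'); cv2.imwrite('pics/w9b.png',d['frame'][:400,100:600])
print(w2p(d,(.496,.1616,.012))-[100,0])
```

```text
[0.49834034 0.16011468 0.03669135] [-3.01738048e-04  9.99908574e-01  1.33729906e-02  1.97901237e-03] 0.17686601377631947
[216.33700112 291.11602405]
```

View pics/w9b.png

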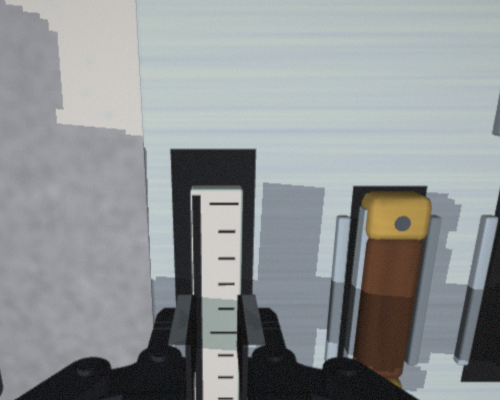

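The scale is centred at column 217 against 213.5 for the strip, and the knife is seated. I'll shift 1 mm to +y, lower and release.

>>> play_rows:
  series:
    - [[0,0.0015,-0.01,0,0,0,0],[0,0,-0.007,0,0,0,0],[0,0,-0.003,0,0,0,0],[0,0,0,0,0,0,0],[0,0,0,0,0,0,0.45],[0,0,0,0,0,0,0.45],[0,0,0,0,0,0,0.45],[0,0,0.02,0,0,0,0.45],[0,0,0.05,0,0,0,0],[0,0,0.05,0,0,0,0]]

```text
time: 27.1
tool_pos: [0.495, 0.161, 0.1337]
tool_rot: [0.0, 1.0, 0.013, -0.002]
contact_force: [0.7, -0.2, -0.0]
gripper_width: 0.12
grasp_force: 0.0
```

>>> play_rows:
  series:
    - [[0,0,0.045,0,0,0,0.5],[0,0,0.045,0,0,0,0.5],[0.04,-0.025,0,0,0,0,0.5],[0.04,-0.025,0,0,0,0,0.5],[0.04,-0.025,0,0,0,0,0.5],[0.04,-0.025,0,0,0,0,0.5],[0.04,-0.025,0,0,0,0,0.5],[0,0,0,0,0,0,0.5],[0,0,-0.04,0,0,0,0.5],[0,0,0,0,0,0,0.5]]

```text
time: 28.1
tool_pos: [0.693, 0.0365, 0.1772]
tool_rot: [-0.0, 1.0, 0.013, -0.006]
contact_force: [-1.6, -0.1, -1.0]
gripper_width: 0.502
grasp_force: 0.0
```

Run:
```python
from h import *
s=manip.state(); print(s['tool_pos'],s['tool_rot'],s['gripper_width'])
d=grab('wrist','w10'); t=grab('top','t10')
hsv=cv2.cvtColor(d['frame'],cv2.COLOR_BGR2HSV); m=((hsv[...,0]<8)|(hsv[...,0]>172))&(hsv[...,1]>150)&(hsv[...,2]>60)
ys,xs=np.nonzero(m[:400]); print(len(xs),xs.min(),xs.max(),ys.min(),ys.max(),xs.mean(),ys.mean())
for u,v in((xs.mean(),ys.mean()),(xs.mean(),ys.min()),(xs.mean(),ys.max())): print(p2w(d,u,v,.06))
r=np.radians(1.5);g=lambda phi,tau:np.array([.109*np.cos(phi)+.019*np.sin(tau),.109*np.sin(phi)-.019*np.cos(tau)])
P=[g(np.radians(-3.2+5.2*k),np.radians(3*k)) for k in range(11)]
print(np.round(np.diff(P,axis=0),4))
```

```text
[0.69298846 0.03647515 0.17718215] [-4.86173560e-04  9.99894571e-01  1.32526609e-02 -5.91412287e-03] 0.5018256367620815
2111 307 330 183 275 318.5698720985315 229.42823306489817
[0.68963032 0.0366486  0.06      ]
[0.72024788 0.03751622 0.06      ]
[0.65729151 0.03573219 0.06      ]
[[ 0.0011  0.0099]
 [ 0.0002  0.0099]
 [-0.0007  0.0099]
 [-0.0016  0.0097]
 [-0.0024  0.0095]
 [-0.0033  0.0092]
 [-0.0041  0.0088]
 [-0.0049  0.0084]
 [-0.0056  0.0079]
 [-0.0063  0.0073]]
```

>>> play_rows:
  series:
    - [[0,0,-0.04,0,0,0,0.5],[0,0,-0.04,0,0,0,0.5],[0,0,-0.04,0,0,0,0.5],[0,0,-0.015,0,0,0,0.5],[0,0,0,0,0,0,0.5],[0,0,0,0,0,0,0.5]]

```text
time: 28.8
tool_pos: [0.6982, 0.0365, 0.0522]
tool_rot: [0.0, 1.0, 0.014, 0.002]
contact_force: [0.3, 0.7, 0.7]
gripper_width: 0.503
grasp_force: 0.0
```

>>> play_rows:
  series:
    - [[0,0,-0.012,0,0,0,0.5],[0,0,0,0,0,0,0.3],[0,0,0,0,0,0,0],[0,0,0,0,0,0,0],[0,0,0,0,0,0,0],[0,0,0,0,0,0,0]]

```text
time: 29.4
tool_pos: [0.6969, 0.0352, 0.0382]
tool_rot: [0.001, 1.0, 0.013, 0.0]
contact_force: [-2.4, -4.6, 2.3]
gripper_width: 0.176
grasp_force: 58.6
```

>>> play_rows:
  series:
    - [[0.001,0,0.01,0,-3,0,0],[0,0,0.01,0,-3,0,0],[-0.001,0,0.01,0,-3,0,0],[-0.001,0,0.01,0,-3,0,0],[-0.002,0,0.009,0,-3,0,0],[0,0,0,0,0,0,0]]

```text
time: 30.0
tool_pos: [0.6914, 0.0349, 0.0854]
tool_rot: [0.003, 0.992, 0.013, 0.129]
contact_force: [-4.4, -6.8, -2.2]
gripper_width: 0.169
grasp_force: 59.3
```

>>> play_rows:
  series:
    - [[-0.003,0,0.009,0,-3,0,0],[-0.004,0,0.009,0,-3,0,0],[-0.005,0,0.008,0,-3,0,0],[-0.006,0,0.008,0,-3,0,0],[-0.006,0,0.007,0,-3,0,0],[0,0,0,0,0,0,0]]

```text
time: 30.6
tool_pos: [0.6667, 0.0341, 0.1251]
tool_rot: [0.005, 0.966, 0.013, 0.257]
contact_force: [-5.1, -11.2, -4.0]
gripper_width: 0.174
grasp_force: 59.3
```

Run:
```python
from h import *
s=manip.state(); print(s['tool_pos'],s['tool_rot'],s['gripper_width'],s['contact_force'])
d=grab('side','s11'); w=grab('wrist','w11')['frame']
a=d['frame'][100:280,210:430]
cv2.imwrite('pics/c11.png',np.clip(1.3*np.hstack([cv2.resize(a,(440,360)),cv2.copyMakeBorder(cv2.resize(w,(360,270)),0,90,0,0,0)]),0,255).astype('uint8'))
```

```text
[0.6667386  0.03410611 0.12510141] [0.00520348 0.96633749 0.01270675 0.25691111] 0.17386737449065962 [ -5.0713689  -11.22177448  -4.04361014]
```

View pics/c11.png

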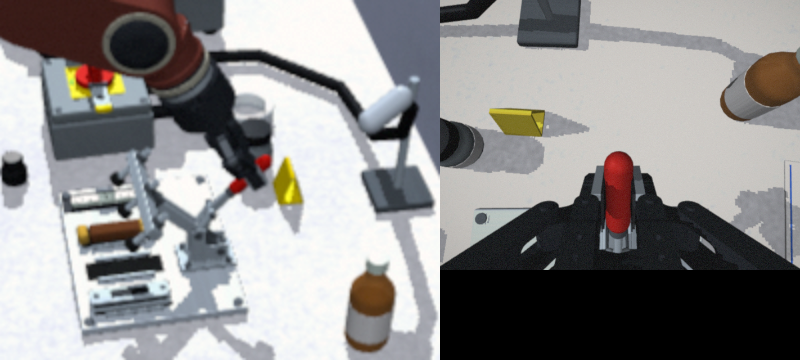

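The handle is at about 45° and held in the fingers. I'll carry the arc on to upright.

Run:
```python
import numpy as np
g=lambda phi,tau:np.array([.105*np.cos(phi)+.019*np.sin(tau),.105*np.sin(phi)-.019*np.cos(tau)])
P=[g(np.radians(49.5+5*k),np.radians(30+3*k)) for k in range(11)]
print(np.round(np.diff(P,axis=0),4))
```

```text
[[-0.0064  0.0062]
 [-0.0069  0.0056]
 [-0.0073  0.0049]
 [-0.0077  0.0042]
 [-0.008   0.0035]
 [-0.0082  0.0028]
 [-0.0084  0.002 ]
 [-0.0085  0.0013]
 [-0.0086  0.0005]
 [-0.0086 -0.0003]]
```

>>> play_rows:
  series:
    - [[-0.006,-0.001,0.006,0,-3,0,0],[-0.007,-0.001,0.006,0,-3,0,0],[-0.007,-0.001,0.005,0,-3,0,0],[-0.008,0,0.004,0,-3,0,0],[-0.008,0,0.0035,0,-3,0,0],[-0.008,0,0.003,0,-3,0,0],[-0.008,0,0.002,0,-3,0,0],[0,0,0,0,0,0,0]]

```text
time: 31.5
tool_pos: [0.6148, 0.0325, 0.1533]
tool_rot: [0.006, 0.903, 0.011, 0.429]
contact_force: [-2.8, -9.6, -6.8]
gripper_width: 0.176
grasp_force: 61.1
```

Run:
```python
from h import *
s=manip.state(); print(s['tool_pos'],s['tool_rot'],s['gripper_width'],s['contact_force'])
R=np.array(s['tool_pos']);w,x,y,z=s['tool_rot'];tz=np.array([2*(x*z+w*y),2*(y*z-w*x),1-2*(x*x+y*y)]);g=R-.019*tz;print(tz,g,np.degrees(np.arctan2(g[2]-.062,g[0]-.589)))
```

```text
[0.61478501 0.03249718 0.15330884] [0.00570315 0.90330506 0.01068388 0.42882781] 0.17596494430890813 [-2.78747313 -9.6166039  -6.78019605]
[ 0.77484653 -0.00114028 -0.63214837] [0.60006293 0.03251884 0.16531966] 83.88835251545581
```

>>> play_rows:
  series:
    - [[-0.0085,-0.0005,0.001,0,-3,0,0],[-0.0085,0,0,0,-3,0,0],[-0.003,0,0,0,0,0,0],[-0.003,0,0,0,0,0,0],[0,0,0,0,0,0,0],[0,0,0,0,0,0,0]]

```text
time: 32.1
tool_pos: [0.5933, 0.0319, 0.1554]
tool_rot: [0.007, 0.88, 0.011, 0.475]
contact_force: [-0.7, -10.5, -4.6]
gripper_width: 0.175
grasp_force: 65.4
```

>>> play_rows:
  series:
    - [[-0.003,0,0,0,0,0,0],[-0.003,0,0,0,0,0,0],[0,0,0,0,0,0,0],[0,0,0,0,0,0,0]]

```text
time: 32.5
tool_pos: [0.5888, 0.0319, 0.1575]
tool_rot: [0.007, 0.879, 0.011, 0.477]
contact_force: [12.1, -8.6, -9.1]
gripper_width: 0.167
grasp_force: 62.9
```

>>> play_rows:
  series:
    - [[-0.003,0,0,0,0,0,0],[-0.003,0,0,0,0,0,0],[0,0,0,0,0,0,0],[0,0,0,0,0,0,0]]

```text
time: 32.9
tool_pos: [0.5834, 0.0318, 0.1593]
tool_rot: [0.007, 0.878, 0.01, 0.478]
contact_force: [3.4, -6.8, -2.7]
gripper_width: 0.164
grasp_force: 60.4
```

Run:
```python
from h import *
s=manip.state(); print(s['tool_pos'],s['contact_force'])
d=grab('side','s12'); a=d['frame'][100:280,190:410]; t=grab('top','t12')['frame'][160:310,190:330]
cv2.imwrite('pics/c12.png',np.clip(1.3*np.hstack([cv2.resize(a,(440,360)),cv2.resize(t,(336,360))]),0,255).astype('uint8'))
```

```text
[0.58344469 0.03178943 0.15926528] [ 3.42524333 -6.79441854 -2.72557925]
```

View pics/c12.png

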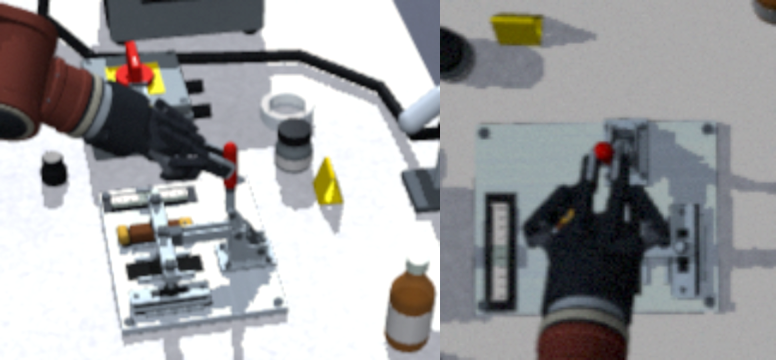

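The handle is upright with its pads sliding off. I'll release it and press it home from the +x side with closed fingers.

>>> play_rows:
  series:
    - [[0,0,0,0,0,0,0.5],[0,0,0,0,0,0,0.5],[0,0,0,0,0,0,0.5],[-0.03,0,0.02,0,0,0,0.5],[-0.04,0,0.027,0,0,0,0.5],[-0.03,0,0.035,0,8,0,0.5],[0,0,0.03,0,8,0,0],[0,0,0,0,8,0,0],[0,0,0,0,8,0,0],[0,0,0,0,8,0,0]]

```text
time: 34.0
tool_pos: [0.5027, 0.0352, 0.2572]
tool_rot: [-0.002, 0.986, 0.015, 0.165]
contact_force: [-0.8, 0.0, 0.3]
gripper_width: -0.004
grasp_force: 0.0
```

>>> play_rows:
  series:
    - [[0.04,0,0,0,8,0,0],[0.04,0,0,0,8,0,0],[0.04,0,0,0,1,0,0],[0.04,0,0,0,0,0,0],[0.01,0,0,0,0,0,0],[0,0,0,0,0,0,0],[0,0,0,0,0,0,0]]

```text
time: 34.7
tool_pos: [0.6617, 0.0351, 0.2562]
tool_rot: [-0.004, 0.999, 0.015, 0.035]
contact_force: [-1.0, -0.5, -0.6]
gripper_width: 0.0
grasp_force: 0.0
```

Run:
```python
from h import *
s=manip.state(); print(s['tool_pos'],s['tool_rot'],s['gripper_width'])
d=grab('side','s13'); hsv=cv2.cvtColor(d['frame'],cv2.COLOR_BGR2HSV)[150:210,285:330]
m=((hsv[...,0]<8)|(hsv[...,0]>172))&(hsv[...,1]>150)&(hsv[...,2]>60)
ys,xs=np.nonzero(m); xs=xs+285;ys=ys+150; print(len(xs),xs.mean(),ys.mean(),ys.min(),ys.max(),np.polyfit(ys,xs,1))
c,q=np.cos(.0262),np.sin(.0262)
for th in (0,.03,.06,.1,.2):
  # grip ends along radial: grip centre 102 at angle 94deg at shut
  o=[]
  for r in (.0695,.1345):
    ph=np.radians(93.93)-th; fx=.055+r*np.cos(ph); o.append(w2p(d,(.5343+c*fx,.0315+q*fx,.062+r*np.sin(ph))))
  o=np.array(o); print(th,np.round(o.mean(0),1),np.round((o[1]-o[0])[0]/(o[1]-o[0])[1],3))
```

```text
[0.66174437 0.03513325 0.2562345 ] [-0.00403661  0.99928151  0.01497925  0.03458024] 0.0002471586905002915
127 304.503937007874 182.25984251968504 171 193 [-1.16890038e-03  3.04716981e+02]
0 [303.9 181.5] 0.087
0.03 [305.2 181.3] 0.047
0.06 [306.5 181.1] 0.007
0.1 [308.3 180.9] -0.046
0.2 [312.6 180.7] -0.174
```

>>> play_rows:
  series:
    - [[0,-0.002,-0.04,0,4,0,0],[0,0,-0.04,0,0,0,0],[-0.01,0,-0.02,0,0,0,0],[-0.02,0,0,0,0,0,0],[-0.02,0,0,0,0,0,0],[0,0,0,0,0,0,0],[0,0,0,0,0,0,0]]

```text
time: 35.45
tool_pos: [0.6124, 0.033, 0.1574]
tool_rot: [-0.004, 1.0, 0.015, 0.001]
contact_force: [0.2, 0.2, 0.2]
gripper_width: -0.001
grasp_force: 0.0
```

>>> play_rows:
  series:
    - [[-0.005,0,0,0,0,0,0],[-0.005,0,0,0,0,0,0],[0,0,0,0,0,0,0]]

```text
time: 35.75
tool_pos: [0.603, 0.0329, 0.1568]
tool_rot: [-0.004, 1.0, 0.015, 0.001]
contact_force: [0.6, -0.2, 1.2]
gripper_width: 0.001
grasp_force: 0.4
```

>>> play_rows:
  series:
    - [[-0.004,0,0,0,0,0,0],[0,0,0,0,0,0,0],[0,0,0,0,0,0,0]]

```text
time: 36.05
tool_pos: [0.603, 0.0328, 0.157]
tool_rot: [-0.005, 1.0, 0.015, 0.006]
contact_force: [15.6, 0.3, -6.0]
gripper_width: 0.0
grasp_force: 7.9
```

>>> play_rows:
  series:
    - [[-0.004,0,0,0,0,0,0],[0,0,0,0,0,0,0],[0,0,0,0,0,0,0]]

```text
time: 36.35
tool_pos: [0.603, 0.0328, 0.1572]
tool_rot: [-0.005, 1.0, 0.014, 0.012]
contact_force: [31.4, 1.6, -16.0]
gripper_width: -0.001
grasp_force: 15.7
```

Under 31 N the handle did not move, so it is at its stop. I'll back off and make a final check.

>>> play_rows:
  series:
    - [[0.015,0,0,0,0,0,0],[0.03,0,0,0,0,0,0],[0.02,0,0.04,0,0,0,0],[0,0,0.05,0,0,0,0],[0,-0.04,0.02,0,0,0,0],[0,-0.05,0,0,0,0,0],[0,-0.05,0,0,0,0,0],[-0.02,-0.04,0,0,0,0,0],[-0.02,-0.04,0,0,0,0,0],[-0.02,-0.04,0,0,0,0,0]]

```text
time: 37.35
tool_pos: [0.5987, -0.2287, 0.2659]
tool_rot: [-0.005, 1.0, 0.015, -0.0]
contact_force: [0.6, -0.4, 0.4]
gripper_width: 0.004
grasp_force: 0.0
```

>>> play_rows:
  series:
    - [[0,-0.04,0,0,0,0,0],[0,-0.04,0,0,0,0,0],[0,-0.03,0,0,0,0,0],[0,0,0,0,0,0,0],[0,0,0,0,0,0,0]]

```text
time: 37.85
tool_pos: [0.5994, -0.3374, 0.2656]
tool_rot: [-0.005, 1.0, 0.014, -0.0]
contact_force: [0.1, 0.0, -0.1]
gripper_width: -0.005
grasp_force: 0.0
```

Run:
```python
from h import *
d=grab('side','s14'); a=d['frame'][100:280,210:390]; t=grab('top','t14')['frame'][190:310,100:320]
cv2.imwrite('pics/c14.png',np.clip(1.3*np.hstack([cv2.resize(a,(300,300),interpolation=2),cv2.resize(t,(500,273),interpolation=2) if 0 else cv2.copyMakeBorder(cv2.resize(t,(500,273),interpolation=2),0,27,0,0,0)]),0,255).astype('uint8'))
```

```text
(no output)
```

View pics/c14.png

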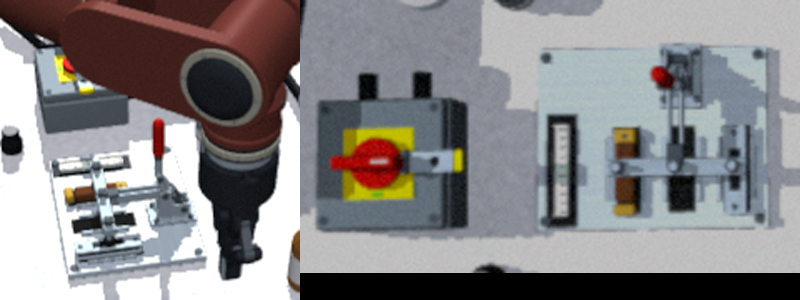

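```bash
python3 -c "
from plant import manip
print(manip.job_done())"
```

```text
the job is handed in; nothing more can be done
None
```

I handed the job in, but no verdict came back: the isolator is off with its hasp out, the knife and multitool (no cutter was there) are clamped in the two outer nests, and the scale lies on its strip, all by the final images.

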